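# Close up and clamp the end stop of the spice-jar rack

## Robot

A 6-joint arm with a two-finger parallel gripper is mounted at the origin on a cart in front of the work surface, level with it; the furniture and walls round the work are solid. World frame = base frame: x ahead of the robot, y to its left, z up, the work surface at z = 0. Lengths are in m, angles in rad, forces in N, time in s.
With the tool pointing down it reaches from about 0.375 to 0.825 m from the base axis. Payload 5.5 kg.
Tool frame: the origin (TCP) lies on the centre line of the jaws, within the pads' length; the fingertips stand 22 mm ahead of it and the grasp point (between the pads) lies 3 mm ahead of it; z points along the fingers, y is the line along which they close (so a half turn about z gives the same grasp; the last joint's range is limited). The gripper opens to 85 mm and grips with 20 to 120 N. Pads are 22 mm wide; open, the fingers measure 114 mm over their backs; the gripper's body (76 mm by 85 mm) begins 54 mm behind the grasp point. The pads swing forward as they close: fully open they stand 13 mm farther back than shut.
Start: joints at [1.167, 0.314, -0.047, 1.21, 0, 1.571], TCP at [0.236, 0.552, 0.253] pointing down, gripper open.
Joint ranges: [-2.67, 2.67], [-0.69, 1.73], [-1.03, 1.25], [-2.08, 2.16], [-1.42, 1.45], [-3.14, 3.14]. Speed limits (rad/s): [2.39, 2.39, 3.01, 3.14, 3.14, 3.14].

## Interface

Orientations are given as [roll, pitch, yaw] about the fixed x, y, z axes, in that order (R = Rz(yaw) Ry(pitch) Rx(roll)).
In Python, from station import readout, eyes, ticket gives the robot as it stands.
- The arm moves only by the shell command python3 -m inch 'ROWS' [FORCE]. ROWS is JSON, a list of rows, each a list of 3 entries, a list of its own where there are three numbers: the finger opening in mm, from 0 to 85.4, then the shift along the tool's x, y, z in mm, then the turn about the tool's z in degrees. A call has 1 to 20 rows; each row shifts and turns the commanded pose from where the row before left it, along the tool's axes as they then stand; what a row does not reach is not made up. A row lasts 1/10 s, in which the tool goes at most 50 mm and 8.59 degrees, less where a joint would pass 70% of its speed; a pose out of reach is approached as far as the arm can. A call is refused whole if a number of a shift passes 50 or a number of a turn 8.59, either way. A call with a gripper value outside its range is refused whole. The fingers move at their own pace and stop on an object; FORCE is the grip in N (left out, the last holds). Time passes only in rows, so rows that do not move let the fingers close. It gives the time, the measured TCP pose, the force, the opening and the grip force at its end, in the units of the state.
- readout.sense(): the state, without advancing time (a new reading comes with each control period).
- eyes.capture(name): name is "scene" or "top" or "wrist"; returns (picture, depth): 480x640x3 uint8, red, green, blue; 480x640 float32, m along the optical axis (not along the pixel's ray), 0 where there is no reading.
- eyes.camera_model(name): a dict with "intrinsics" (3x3 intrinsics, pixels), "position" and "rotation" of the camera in the world; the wrist camera has in their place "T_tool_cam" (4x4, takes a point from camera to tool coordinates, whose origin is the TCP and whose axes are the flange's). Camera axes: x right, y down, z forward; pixel columns grow to the right and rows downward; lengths in m; the calibration is good to about 2 mm. The wrist camera is an equidistant fisheye: a pixel r from the principal point sees the ray r / f radians off the axis. A picture is of the moment at which its call begins: read the wrist's pose just before it. camera_model takes no time and is no camera call.
- ticket.close_job(): hands the job in; it is judged then, once.
The state is a dict: "clock": time; "joint_pos": joint angles; "dq": joint speeds; "tau": joint torques, N m; "position": TCP position; "tool_rot": TCP orientation; "ft_force": force on the tool from outside, world axes, zero at the start; "wrist_torque": the same for the moment, N m; "grip_width": opening from 0.0 (shut) to 1.0 (fully open); "finger_force": force on a finger pad.
Only numpy, scipy, OpenCV 4.12 (cv2) and the standard library are available. Lean on these libraries where they do the work, as an engineer would, in place of code of your own. Each camera call takes 0.05 s, during which the arm holds its last target. There are 200 camera calls.

## Task

Close up the end stop of the wooden spice-jar rack: take the aluminium stop by its upright fin and slide it along its slots until its face is at the red line and the row of four jars stands snug between it and the fixed end, pressing gently (under 15 N) so that the glass is not squeezed. Then turn the black bar knob clockwise until the stop is clamped firmly, about 0.4 N m by feel, without forcing it, and let go. Keep the jars upright and leave everything around the rack where it is.

Things in the scene. Friction and masses are not known exactly. Their poses are not given: they have to be found in the camera images.
- rack: Low wooden jar rack, fixed: board 110 (x) x 426 (y) x 14 mm, y -202 to +224. Origin on its underside, on the row's centre line, under the red line; z up, y along the row: jars at negative y, stop and knob at positive y. Lips 14 mm high at x = 25 to 33 mm either side guide the jars. Knob stud at y = 122 mm; guide bolt at y = 200 mm, 16 mm wide, top 27 mm above the table.
- red_line (a point): Middle of the red line across the board's top, 14 mm above the table; axes as the rack's. The line shows 24 to 53 mm either side of the centre line. The inner face of the rack's fixed end block (52 mm high) is at y = -188 mm from it, so four 47 mm jars in contact fill the row exactly up to the line.
- end_stop: Loose aluminium stop, about 0.3 kg, lying on the board, slides along rack y, 20 to 55 mm to go: bar 36 x 214 x 5 mm (own y 0 to 214), two 7.5 mm slots round 6 mm bolts, face plate 44 wide, 50 high at own y 0 to 5, a fin behind it. Origin under the face, axes as the rack's. It slides with 1 to 3 N (more if pressed down), each jar pushed adds 0.5 to 1 N; once the row is solid the force rises fast.
- stop_face (a point): On the end stop: the middle of its face that meets the jars, at the underside of its bar. It has to come to the red line.
- fin_top (a point): On the end stop: middle of the top edge of its upright fin, the place to grip. The fin is 8 mm thick (across, rack x), 46 mm long (own y = 4 to 50 mm), its top 46 mm above the bar's underside and 41 mm above the bar's top.
- knob: Black clamp knob, loose at first. Origin on its axis under its flange (34 mm wide, 4 thick); hub 30 mm wide up to 9 mm; bar grip 12 mm thick (own x), 42 long (own y), 9 to 31.5 mm up. Clockwise from above it sinks 3 mm/rad until the flange meets the bar after 0.15 to 1 rad, then hardly; clamping grows about 110 N per rad: under 35 N (0.2 N m) is slack, 45 N (0.4 N m) firm, over 70 N strains it.
- jar_1: Small round glass spice jar with a grey steel screw lid, 47 mm across, 69 mm tall, origin at the centre of its underside, 0.12 kg, contents brown. One of the four standing loosely in the rack's row; their order changes. Glass: the stop must never press on it with over 15 N.
- jar_4: Small round glass spice jar with a grey steel screw lid, 47 mm across, 69 mm tall, origin at the centre of its underside, 0.12 kg, contents yellow. One of the four standing loosely in the rack's row; their order changes. Glass: the stop must never press on it with over 15 N.
- jar_5: Small round glass spice jar with a grey steel screw lid, 47 mm across, 69 mm tall, origin at the centre of its underside, 0.12 kg, contents green. One of the four standing loosely in the rack's row; their order changes. Glass: the stop must never press on it with over 15 N.
- jar_9: Small round glass spice jar with a grey steel screw lid, 47 mm across, 69 mm tall, origin at the centre of its underside, 0.12 kg, contents dark grey. One of the four standing loosely in the rack's row; their order changes. Glass: the stop must never press on it with over 15 N.
- jar_10: Slim tall spice jar, 42 mm across, 85 mm tall, behind the skillet. Bystander beside the work: leave it where it stands (origin at the centre of its underside).
- kitchen_timer: Red and cream wind-up kitchen timer, 63 mm across, 49 mm tall, at the back. Bystander beside the work: leave it where it stands (origin at the centre of its underside).
- vanilla_bottle: Small white and brown flavouring bottle, 41 mm across, 84 mm tall, at the back. Bystander beside the work: leave it where it stands (origin at the centre of its underside).
- mug: White mug with red rings, 82 mm across, 94 mm tall, back left. Bystander beside the work: leave it where it stands (origin at the centre of its underside).

How it is judged:
By the outcome, as a careful person would: the job done as asked, in the order asked, and still so for the second after the job is handed in, with the robot touching nothing.
It also fails if it takes over 54 s, if anything falls off the work surface, if the arm or the gripper's body presses on something with over 40 N, if the wrist force passes 120 N, or if a joint passes its speed limit or range.

## Working session

There is one attempt and no reset: what is moved stays moved. The work goes in short steps, Python scripts to look and compute and a shell command to move; the robot and the scene stay as the last step left them, time stands still between calls to the robot, and variables do not carry over. Pictures are saved under pics/ and viewed, at most 10 in all, crops included, and the job is handed in when it is done.

```bash
mkdir -p pics; ls; python3 - <<'E'
from station import readout, eyes, ticket
import cv2, numpy as np
for n in ["scene","top"]:
    p,d=eyes.capture(n); cv2.imwrite(f"pics/{n}0.png",p[:,:,::-1]); np.savez(f"{n}0.npz",p=p,d=d)
    m=eyes.camera_model(n); print(n,{k:np.round(v,4).tolist() if not isinstance(v,str) else v for k,v in m.items()})
print(readout.sense())
E
```

```text
pics
scene {'intrinsics': [[570.9129, 0.0, 322.9724], [0.0, 570.9129, 240.8892], [0.0, 0.0, 1.0]], 'position': [-0.1413, -0.6996, 0.8927], 'rotation': [-2.2563, -0.0188, -0.8263]}
top {'intrinsics': [[614.1647, 0.0, 315.9718], [0.0, 614.1647, 234.6105], [0.0, 0.0, 1.0]], 'position': [0.4884, -0.0215, 1.2976], 'rotation': [-3.0146, 0.0014, -1.5454]}
{'clock': 0.1, 'joint_pos': array([ 1.16699353e+00,  3.14172465e-01, -4.79683691e-02,  1.21023420e+00,
        7.76457457e-06,  1.57079078e+00]), 'dq': array([ 0.00024495, -0.00022921,  0.00333609,  0.00205127,  0.00027415,
        0.00072239]), 'tau': array([-4.39361002e-04, -5.40766454e+01,  3.40540838e+01,  1.11477749e-02,
       -4.72246131e-05,  1.06088450e-06]), 'position': array([0.23555336, 0.55128791, 0.25251519]), 'tool_rot': array([-3.14001395e+00, -7.77331723e-06,  2.73779539e+00]), 'ft_force': array([ 0.24732653, -0.05398393,  0.27330489]), 'wrist_torque': array([-0.01506507, -0.04942628, -0.01144986]), 'finger_force': 0.0, 'grip_width': 0.9987537610403419}
```

View pics/top0.png

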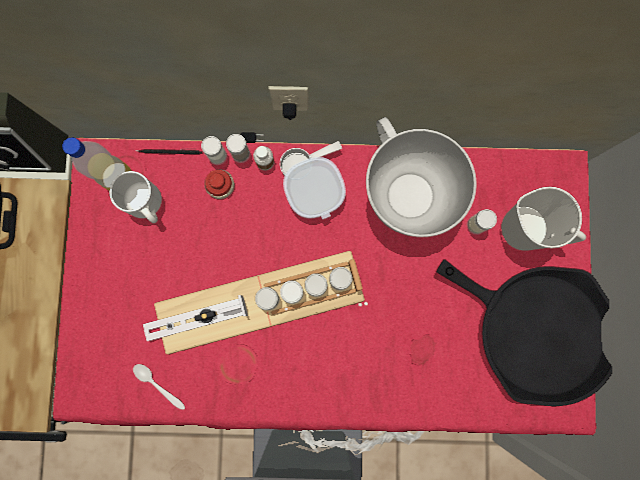

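View pics/scene0.png

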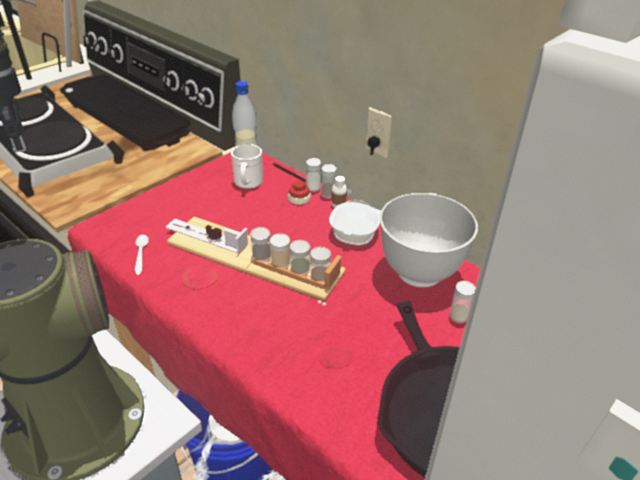

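The top view shows the rack from (360,275) at the jar end to (158,325) at the stop end. The jar lids run from (267,299) to (341,279), the knob is near (205,316) and the face plate near (243,308). Next I'll measure the rack and knob.

```bash
cat > h.py <<'E'
import numpy as np, cv2
from scipy.spatial.transform import Rotation as R
from station import readout, eyes
def cam(n):
    m=eyes.camera_model(n)
    return np.array(m["intrinsics"]),np.array(m["position"]),R.from_euler("xyz",m["rotation"]).as_matrix()
def cast(n,uv,z):
    K,t,r=cam(n); uv=np.atleast_2d(uv).astype(float)
    d=np.c_[(uv-K[:2,2])/K[0,0],np.ones(len(uv))]@r.T
    return t+d*((z-t[2])/d[:,2])[:,None]
def wristpose():
    s=readout.sense(); T=np.eye(4); T[:3,:3]=R.from_euler("xyz",s["tool_rot"]).as_matrix(); T[:3,3]=s["position"]; return T
def wcast(T,uv,z):
    m=eyes.camera_model("wrist"); K=np.array(m["intrinsics"]); X=T@np.array(m["T_tool_cam"])
    q=(np.atleast_2d(uv).astype(float)-K[:2,2])/K[0,0]; th=np.linalg.norm(q,axis=1,keepdims=True)
    d=np.c_[np.sin(th)*q/th,np.cos(th)]@X[:3,:3].T
    return X[:3,3]+d*((z-X[2,3])/d[:,2])[:,None]
E
python3 - <<'E'
from h import *
f=np.load("top0.npz"); p=f["p"]; d=f["d"]
hsv=cv2.cvtColor(p,cv2.COLOR_RGB2HSV)
m=cv2.inRange(hsv,(10,50,80),(28,200,255)); m[:, :130]=0; m[:,380:]=0; m[:240]=0;m[370:]=0
m=cv2.morphologyEx(m,cv2.MORPH_OPEN,np.ones((3,3)))
c=np.vstack([k for k in cv2.findContours(m,0,2)[0] if cv2.contourArea(k)>30])
h=cv2.convexHull(c); b=cv2.boxPoints(cv2.minAreaRect(h)); print("box px",b.round(1).tolist())
w=cast("top",b,0.014); print(w.round(4).tolist(), np.linalg.norm(w-np.roll(w,1,0),axis=1))
# stop bar: white/grey; knob: black
k=cv2.inRange(hsv,(0,0,0),(180,255,60)); k[:290]=0;k[340:]=0;k[:,:185]=0;k[:,225:]=0
kc=max(cv2.findContours(k,0,2)[0],key=cv2.contourArea); print("knob px",cv2.minAreaRect(kc))
x=cv2.resize(p[245:365,135:375],None,fx=3.3,fy=3.3,interpolation=cv2.INTER_CUBIC); cv2.imwrite("pics/crop.png",x[:,:,::-1])
print("knob w",cast("top",[cv2.minAreaRect(kc)[0]],0.045))
# depth check of table
K,t,r=cam("top"); 
for uv in [(300,380),(170,338),(341,279)]:
    z=d[uv[1],uv[0]]; print(uv,(t+r@(np.array([(uv[0]-K[0,2])/K[0,0],(uv[1]-K[1,2])/K[0,0],1])*z)).round(4))
print("wrist T",np.round(eyes.camera_model("wrist")["T_tool_cam"],4).tolist(),np.round(eyes.camera_model("wrist")["intrinsics"],1).tolist())
E
```

```text
box px [[151.89999389648438, 303.20001220703125], [351.6000061035156, 249.60000610351562], [365.3999938964844, 300.70001220703125], [165.60000610351562, 354.29998779296875]]
[[0.5, 0.3217, 0.014], [0.6224, -0.0912, 0.014], [0.5164, -0.1216, 0.014], [0.3964, 0.2873, 0.014]] [0.10917053 0.4306528  0.11026677 0.42616492]
knob px ((205.0, 316.0), (12.0, 20.0), 90.0)
knob w [[0.47669317 0.20446863 0.045     ]]
(300, 380) [ 0.3501  0.0099 -0.0012]
(170, 338) [0.4295 0.2804 0.0127]
(341, 279) [ 0.5561 -0.0674  0.0852]
wrist T [[-0.0009, -0.9565, -0.2917, 0.0742], [1.0, -0.0005, -0.0014, 0.0006], [0.0012, -0.2917, 0.9565, -0.1214], [0.0, 0.0, 0.0, 1.0]] [[371.6, 0.0, 328.5], [0.0, 371.6, 244.0], [0.0, 0.0, 1.0]]
```

View pics/crop.png

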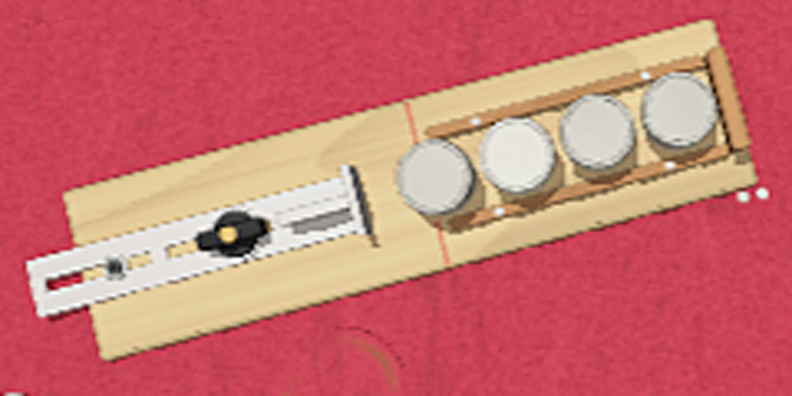

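The crop shows the board, the red line (crop 408,102 to 447,263), the stop with its face plate at about (358,200), and the fin. The knob at (232,233) has its bar roughly along rack y. Board size (428 x 110 mm) and knob position both match the given sizes. Rack yaw is about 16.4° and the origin about (0.512, 0.089). I'll move above the stop.

```bash
python3 -m inch '[[85,[-20,-14,2],8.4],[85,[0,0,0],8.4],[85,[0,0,0],8.4],[85,[0,0,0],8.4],[85,[0,0,0],8.4],[85,[0,0,0],8.4]]' 60; python3 - <<'E'
from h import *
yaw=np.radians(16.4)
s=readout.sense(); print(s["position"],s["tool_rot"])
tgt=np.array([0.494,0.147,0.20]); Rm=R.from_euler("xyz",s["tool_rot"]).as_matrix()
print("tool shift mm",(Rm.T@(tgt-s["position"])*1000).round(1))
print("face top", cast("top",[[242.6,306.2]],.064), "red mid",cast("top",[[264.5,300.3]],.014))
E
```

```text
clock: 0.7
position: [0.2485, 0.5307, 0.2508]
tool_rot: [-3.141, 0.001, 1.852]
ft_force: [0.2, -0.2, 0.1]
grip_width: 0.999
finger_force: 0.0
[0.24853715 0.53071342 0.25082477] [-3.14096411e+00  6.80914228e-04  1.85205481e+00]
tool shift mm [-436.7  129.3   51. ]
face top [[0.49814795 0.12695272 0.064     ]] red mid [[0.51187432 0.08794673 0.014     ]]
```

```bash
python3 -m inch '[[85,[-30,9,5],0],[85,[-45,13,5],0],[85,[-45,13,5],0],[85,[-45,13,5],0],[85,[-45,13,5],0],[85,[-45,13,5],0],[85,[-45,13,5],0],[85,[-45,14,5],0],[85,[-45,14,5],0],[85,[-32,11,5],0],[85,[-15,0,1],0],[85,[0,0,0],0],[85,[0,0,0],0]]'; python3 - <<'E'
from h import *
T=wristpose(); p,d=eyes.capture("wrist"); np.savez("w1.npz",T=T,p=p,d=d); cv2.imwrite("pics/w1.png",p[:,:,::-1])
E
```

```text
clock: 2.0
position: [0.4927, 0.148, 0.2002]
tool_rot: [-3.141, -0.001, 1.858]
ft_force: [0.4, 0.2, 0.3]
grip_width: 0.99
finger_force: 0.0
```

View pics/w1.png

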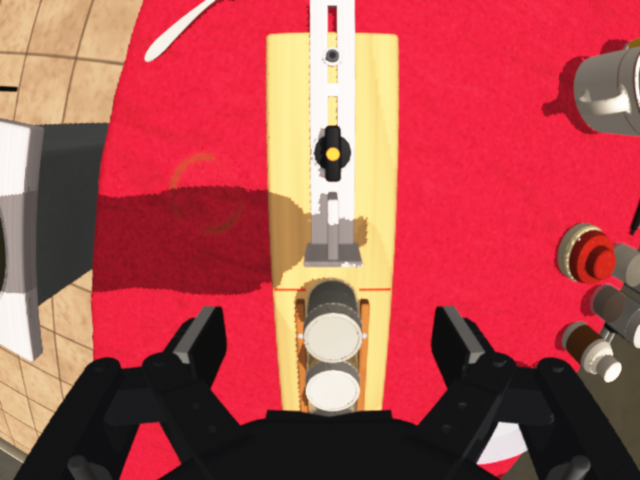

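The wrist view shows the red line at row 289 (columns 275–392), the face plate (305–361, front top edge at row ~265), and the fin at column 333, rows 193–245. The knob is at (333,154), its bar vertical in the image and so along rack y.

```bash
python3 - <<'E'
from h import *
f=np.load("w1.npz"); T=f["T"]; p=f["p"]
hsv=cv2.cvtColor(p,cv2.COLOR_RGB2HSV)
k=cv2.inRange(hsv,(0,0,0),(180,255,75)); k[:110]=0;k[195:]=0;k[:,:305]=0;k[:,358:]=0
ys,xs=np.nonzero(k); print("knob px",xs.mean(),ys.mean(),xs.min(),xs.max(),ys.min(),ys.max())
g=np.array(hsv[:,333,:]); print([ (r,p[r,333].tolist()) for r in range(186,272,4)])
print("row225",[(c,p[225,c].tolist()) for c in range(320,348,2)])
rl=[wcast(T,[[275,289]],.014)[0],wcast(T,[[392,289]],.014)[0]]
o=sum(rl)/2; a=np.subtract(*rl[::-1]); print("red",o,np.linalg.norm(a),np.degrees(np.arctan2(a[1],a[0])))
th=np.radians(16.4); X=np.array([np.cos(th),np.sin(th)]);Y=np.array([-X[1],X[0]])
O=o[:2]
def rk(n,uv,z):
    w=wcast(T,[uv],z)[0]; print(n,w.round(4),"rack",((w[:2]-O)@X*1e3).round(1),((w[:2]-O)@Y*1e3).round(1))
rk("plate top",(333,265),.064); rk("plate L",(305,265),.064); rk("plate R",(361,265),.064)
rk("fin rear",(333,193),.060); rk("fin mid",(333,220),.060)
rk("knob",(333,154),.05); rk("bar1",(333,126),.05); rk("bar2",(333,181),.05); rk("guide bolt",(332.5,57),.027)
rk("board far L",(267,34),.014);rk("board far R",(398,34),.014)
E
```

```text
knob px 331.97297297297297 152.41845293569432 315 349 126 180
[(186, [253, 250, 248]), (190, [249, 243, 239]), (194, [116, 105, 102]), (198, [128, 116, 112]), (202, [252, 248, 246]), (206, [253, 249, 247]), (210, [253, 249, 247]), (214, [253, 249, 247]), (218, [253, 249, 247]), (222, [250, 244, 240]), (226, [168, 154, 148]), (230, [167, 153, 147]), (234, [166, 152, 147]), (238, [167, 153, 147]), (242, [166, 152, 147]), (246, [167, 153, 147]), (250, [166, 153, 147]), (254, [167, 154, 148]), (258, [164, 150, 144]), (262, [162, 148, 143]), (266, [193, 164, 137]), (270, [254, 238, 154])]
row225 [(320, [169, 155, 149]), (322, [169, 155, 149]), (324, [171, 157, 151]), (326, [162, 148, 143]), (328, [155, 142, 136]), (330, [189, 175, 168]), (332, [198, 182, 176]), (334, [174, 159, 154]), (336, [169, 154, 149]), (338, [154, 140, 135]), (340, [167, 152, 147]), (342, [169, 155, 150]), (344, [170, 155, 151]), (346, [170, 155, 150])]
red [0.51472854 0.08968517 0.014     ] 0.10663043140889354 16.382668330335306
plate top [0.5017 0.1296 0.064 ] rack -1.2 41.9
plate L [0.4819 0.1237 0.064 ] rack -21.9 41.9
plate R [0.5216 0.1354 0.064 ] rack 19.5 41.9
fin rear [0.4867 0.1803 0.06  ] rack -1.3 94.8
fin mid [0.4923 0.1613 0.06  ] rack -1.3 75.1
knob [0.479  0.2064 0.05  ] rack -1.3 122.1
bar1 [0.4732 0.2261 0.05  ] rack -1.3 142.6
bar2 [0.4847 0.1873 0.05  ] rack -1.3 102.2
guide bolt [0.4572 0.2798 0.027 ] rack -1.5 198.6
board far L [0.3988 0.2882 0.014 ] rack -55.2 223.2
board far R [0.502 0.319 0.014] rack 52.5 223.6
```

```bash
python3 -m inch '[[50,[3,2,25],0],[50,[4,1,40],0],[50,[0,0,40],0],[50,[0,0,30],0],[50,[0,0,15],0],[50,[0,0,0],0],[50,[0,0,0],0]]' 30; python3 -m inch '[[25,[0,0,0],0],[15,[0,0,0],0],[5,[0,0,0],0],[0,[0,0,0],0],[0,[0,0,0],0],[0,[0,0,0],0]]' 30;  python3 - <<'E'
from h import *
T=wristpose(); p,d=eyes.capture("wrist"); cv2.imwrite("pics/w2.png",p[:,:,::-1]); s=readout.sense(); print(s["grip_width"]*85.4,s["ft_force"],s["wrist_torque"],s["clock"])
E
```

```text
clock: 2.75
position: [0.494, 0.1563, 0.0508]
tool_rot: [3.142, -0.0, 1.86]
ft_force: [-0.3, -0.0, 0.1]
grip_width: 0.587
finger_force: 0.0
clock: 3.35
position: [0.4948, 0.1555, 0.0514]
tool_rot: [3.14, -0.0, 1.858]
ft_force: [-2.6, 0.1, 6.4]
grip_width: 0.089
finger_force: 30.3
7.420330858486196 [-1.94366514  0.82502121  6.92765927] [-0.0326744   0.38910384  0.23777748] 3.4
```

View pics/w2.png

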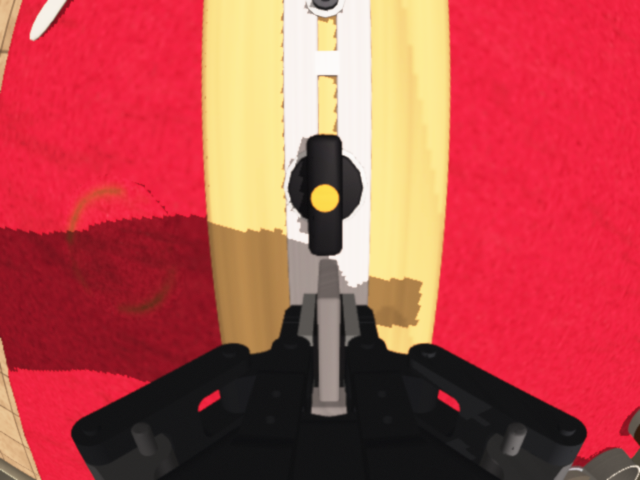

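The view shows the jaws closed on the fin (about 325,350) and the knob bar ahead at (325,195). The grip is good, so I'll take off the small down-load and slide.

```bash
python3 -m inch '[[0,[0,0,-0.6],0],[0,[-1,0,0],0],[0,[-2,0,0],0],[0,[-3,0,0],0],[0,[-3,0,0],0],[0,[-3,0,0],0]]' 40;python3 -m inch '[[0,[-3,0,0],0],[0,[-3,0,0],0],[0,[-3,0,0],0],[0,[-2,0,0],0]]' ; python3 -m inch '[[0,[-2,0,0],0],[0,[-2,0,0],0],[0,[-2,0,0],0]]'
```

```text
clock: 4.0
position: [0.4977, 0.1447, 0.0514]
tool_rot: [3.141, -0.003, 1.859]
ft_force: [-2.2, 4.7, 4.6]
grip_width: 0.087
finger_force: 40.0
clock: 4.4
position: [0.5009, 0.1341, 0.0514]
tool_rot: [3.141, -0.002, 1.859]
ft_force: [-2.8, 5.3, 4.6]
grip_width: 0.09
finger_force: 40.0
clock: 4.7
position: [0.5025, 0.1285, 0.0514]
tool_rot: [3.141, -0.003, 1.859]
ft_force: [-3.2, 5.1, 5.4]
grip_width: 0.089
finger_force: 39.9
```

```bash
python3 -m inch '[[0,[-2,0,0],0],[0,[-2,0,0],0]]'; python3 -m inch '[[0,[-1.5,0,0],0],[0,[-1.5,0,0],0],[0,[-1,0,0],0]]';python3 -m inch '[[0,[-1,0,0],0]]'; python3 -m inch '[[0,[-0.6,0,0],0]]'
```

```text
clock: 4.9
position: [0.5037, 0.1248, 0.0514]
tool_rot: [3.141, -0.003, 1.859]
ft_force: [-2.7, 6.4, 5.8]
grip_width: 0.088
finger_force: 39.9
clock: 5.2
position: [0.5047, 0.1212, 0.0514]
tool_rot: [3.141, -0.003, 1.859]
ft_force: [-3.4, 6.1, 5.5]
grip_width: 0.085
finger_force: 40.0
clock: 5.3
position: [0.505, 0.1203, 0.0514]
tool_rot: [3.141, -0.004, 1.859]
ft_force: [-2.3, 6.2, 5.1]
grip_width: 0.089
finger_force: 40.0
clock: 5.4
position: [0.5052, 0.1197, 0.0514]
tool_rot: [3.141, -0.003, 1.859]
ft_force: [-3.1, 5.9, 4.7]
grip_width: 0.086
finger_force: 40.0
```

```bash
python3 -m inch '[[0,[-0.8,0,0],0],[0,[-0.6,0,0],0]]'|egrep 'pos|ft'; python3 -m inch '[[0,[-0.5,0,0],0]]'|egrep 'pos|ft';python3 -m inch '[[0,[-0.5,0,0],0]]'|egrep 'pos|ft'; python3 -m inch '[[0,[-0.4,0,0],0]]'|egrep 'pos|ft';python3 -m inch '[[0,[-0.3,0,0],0]]'|egrep 'pos|ft'
```

```text
position: [0.5055, 0.1185, 0.0514]
ft_force: [-2.6, 7.0, 5.8]
position: [0.5057, 0.118, 0.0514]
ft_force: [-3.0, 7.1, 5.9]
position: [0.5058, 0.1176, 0.0514]
ft_force: [-3.2, 6.7, 4.8]
position: [0.5059, 0.1172, 0.0514]
ft_force: [-3.2, 6.2, 4.9]
position: [0.506, 0.1171, 0.0514]
ft_force: [-3.3, 7.8, 5.3]
```

```bash
python3 -m inch '[[0,[-0.3,0,0],0]]'|egrep 'pos|ft'; python3 -m inch '[[0,[-0.3,0,0],0]]'|egrep 'pos|ft'; python3 - <<'E'
from h import *
for n in ["top"]:
    p,d=eyes.capture(n); x=cv2.resize(p[255:345,170:375],None,fx=3.9,fy=3.9,interpolation=cv2.INTER_CUBIC); cv2.imwrite("pics/top2.png",x[:,:,::-1])
E
```

```text
position: [0.506, 0.117, 0.0514]
ft_force: [-3.7, 9.2, 5.4]
position: [0.506, 0.117, 0.0514]
ft_force: [-3.6, 9.8, 6.3]
```

View pics/top2.png

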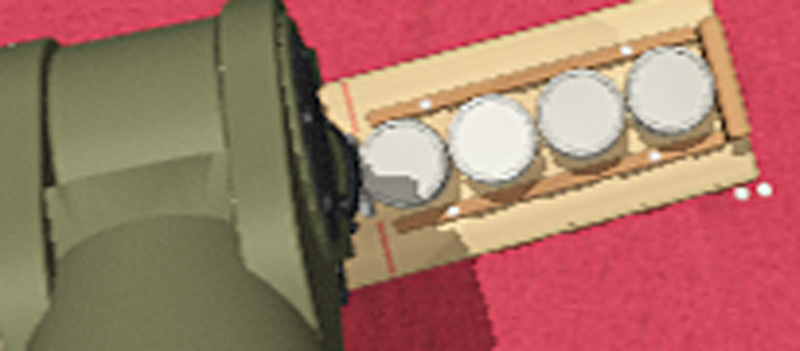

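The row is closed solid: all four lids touch in a line and the front jar's edge is at the red line, at crop (350–385,160). Push force is about 10 N, including roughly 6 N of friction. Next I'll release the fin and go above the knob.

```bash
python3 -m inch '[[10,[0,0,0],0],[30,[0,0,0],0],[50,[0,0,0],0],[50,[0,0,0],0],[50,[0,0,-20],0],[50,[0,0,-40],0],[50,[0,0,-40],0],[50,[20,0,0],0],[50,[40,0,0],0],[50,[25,0,0],0],[50,[8,0,0],0],[50,[0,0,0],0],[50,[0,0,0],0]]' 80; python3 - <<'E'
from h import *
T=wristpose(); p,d=eyes.capture("wrist"); np.savez("w3.npz",T=T,p=p); cv2.imwrite("pics/w3.png",p[:,:,::-1]); s=readout.sense(); print(s["ft_force"],s["wrist_torque"],s["position"])
E
```

```text
clock: 7.55
position: [0.48, 0.2031, 0.1507]
tool_rot: [-3.141, 0.001, 1.858]
ft_force: [0.5, 0.1, -0.4]
grip_width: 0.588
finger_force: 0.0
[ 0.10620499  0.3126068  -0.677632  ] [-0.00849242  0.0115623  -0.01976409] [0.48003767 0.20288557 0.15072374]
```

View pics/w3.png

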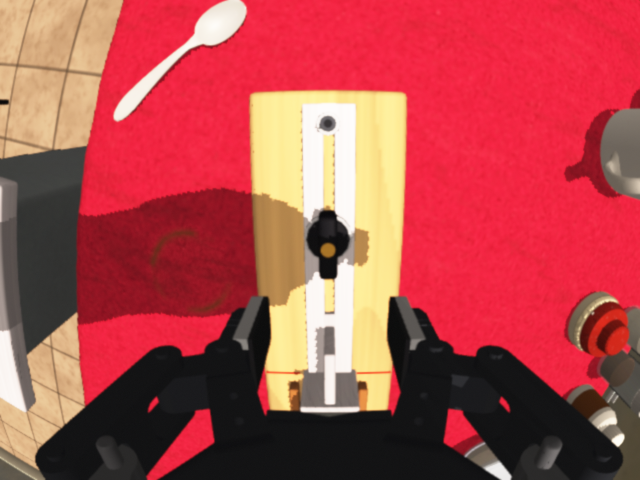

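The view shows the stop's plate base at row 373, level with the red line at row 372. The knob bar is at column 328, rows 210–278. I'll compute both positions.

```bash
python3 - <<'E'
from h import *
f=np.load("w3.npz"); T=f["T"]; p=f["p"]
th=np.radians(16.4); X=np.array([np.cos(th),np.sin(th)]);Y=np.array([-X[1],X[0]])
O=wcast(T,[[(265+389)/2,372.5]],.014)[0][:2]; print("red",O)
for n,uv,z in [("plate back base",(330,373),.019),("plate front top",(330,411),.064),("bar1",(328,210),.051),("bar2",(328,278),.051),("fin rear top",(330,355),.06),("bolt",(327.5,123),.027)]:
    w=wcast(T,[uv],z)[0]; print(n,w.round(4),((w[:2]-O)@X*1e3).round(1),((w[:2]-O)@Y*1e3).round(1))
print(p[366:380,285].tolist())
s=readout.sense(); Rm=T[:3,:3]; k=np.r_[sum(wcast(T,[uv],.051)[0][:2] for uv in [(328,210),(328,278)])/2,.056]; print("knob",k,"shift",(Rm.T@(k-s["position"])*1e3).round(1))
E
```

```text
red [0.51239052 0.08889662]
plate back base [0.5139 0.0927 0.019 ] 2.5 3.2
plate front top [0.5145 0.0904 0.064 ] 2.5 0.8
bar1 [0.4718 0.2305 0.051 ] 1.0 147.3
bar2 [0.4843 0.1879 0.051 ] 1.0 102.9
fin rear top [0.5007 0.1371 0.06  ] 2.4 49.6
bolt [0.4564 0.2813 0.027 ] 0.7 200.4
[[254, 237, 152], [254, 237, 152], [254, 237, 153], [254, 237, 152], [254, 234, 148], [253, 211, 126], [251, 124, 70], [253, 142, 81], [254, 221, 134], [254, 236, 151], [254, 237, 152], [254, 237, 153], [254, 237, 153], [254, 237, 153]]
knob [0.47805468 0.20917541 0.056     ] shift [ 6.7 -0.1 94.7]
```

```bash
python3 -m inch '[[40,[4,0,20],0],[40,[0,0,40],0],[40,[0,0,25],0],[40,[0,0,9],0],[40,[0,0,0],0],[40,[0,0,0],0]]' 80 | egrep 'pos|ft'; python3 -m inch '[[25,[0,0,0],0],[10,[0,0,0],0],[0,[0,0,0],0],[0,[0,0,0],0],[0,[0,0,0],0],[0,[0,0,0],0]]' 80; python3 -c "
from h import *
s=readout.sense();print(s['wrist_torque'],s['tool_rot'],s['grip_width']*85.4)"
```

```text
position: [0.4797, 0.2075, 0.0579]
ft_force: [0.2, -0.4, 0.2]
clock: 8.8
position: [0.4783, 0.2076, 0.0584]
tool_rot: [-3.142, -0.0, 1.858]
ft_force: [-5.5, -2.2, 10.6]
grip_width: 0.117
finger_force: 78.3
[-0.39678956  1.1300555  -0.05920191] [-3.14150514e+00 -2.07676683e-04  1.85822081e+00] 9.973131168366479
```

```bash
cat > st.py <<'E'
from h import *
s=readout.sense();print('F',s['ft_force'].round(1),'Tz',s['wrist_torque'].round(2),'yaw',np.degrees(s['tool_rot'][2]).round(2),'pos',s['position'].round(4),s['finger_force'].round(0))
E
python3 -m inch '[[0,[0,-1.2,0],0],[0,[0,0,0],3]]' >/dev/null; python3 st.py; python3 -m inch '[[0,[0,0,0.2],4],[0,[0,0,0.2],4]]'>/dev/null; python3 st.py;  python3 -m inch '[[0,[0,0,0.2],4],[0,[0,0,0],0]]'>/dev/null; python3 st.py
```

```text
Traceback (most recent call last):
  File "st.py", line 2, in <module>
    s=readout.sense();print('F',s['ft_force'].round(1),'Tz',s['wrist_torque'].round(2),'yaw',np.degrees(s['tool_rot'][2]).round(2),'pos',s['position'].round(4),s['finger_force'].round(0))
                                                                                                                                                                ^^^^^^^^^^^^^^^^^^^^^^^
AttributeError: 'float' object has no attribute 'round'
Traceback (most recent call last):
  File "st.py", line 2, in <module>
    s=readout.sense();print('F',s['ft_force'].round(1),'Tz',s['wrist_torque'].round(2),'yaw',np.degrees(s['tool_rot'][2]).round(2),'pos',s['position'].round(4),s['finger_force'].round(0))
                                                                                                                                                                ^^^^^^^^^^^^^^^^^^^^^^^
AttributeError: 'float' object has no attribute 'round'
Traceback (most recent call last):
  File "st.py", line 2, in <module>
    s=readout.sense();print('F',s['ft_force'].round(1),'Tz',s['wrist_torque'].round(2),'yaw',np.degrees(s['tool_rot'][2]).round(2),'pos',s['position'].round(4),s['finger_force'].round(0))
                                                                                                                                                                ^^^^^^^^^^^^^^^^^^^^^^^
AttributeError: 'float' object has no attribute 'round'
```

```bash
sed -i "s/s\['finger_force'\].round(0)/s['finger_force'],s['clock']/" st.py; python3 st.py; python3 -m inch '[[0,[0,0,0.2],4],[0,[0,0,0.2],4]]'>/dev/null; python3 st.py
```

```text
F [-1.7 -1.5  5.4] Tz [-0.22  0.24 -0.03] yaw 91.38 pos [0.4784 0.2076 0.0578] 78.32183361053467 9.4
F [-2.1 -0.8 10.9] Tz [-0.44  0.42  0.29] yaw 83.33 pos [0.4786 0.2076 0.0578] 79.02767300605774 9.6
```

```bash
python3 -m inch '[[0,[0,0,-0.3],0],[0,[0,0,0],0]]'>/dev/null; python3 st.py; python3 -m inch '[[0,[0,0,0],2]]'>/dev/null; python3 st.py; python3 -m inch '[[0,[0,0,0],2]]'>/dev/null; python3 st.py
```

```text
F [-1.6 -1.9  9. ] Tz [-0.34  0.31 -0.07] yaw 83.47 pos [0.4785 0.2076 0.0578] 78.81702303886414 9.8
F [-1.9 -1.5  6.5] Tz [-0.36  0.18  0.26] yaw 81.47 pos [0.4785 0.2076 0.0578] 78.84535431861877 9.9
F [-0.8 -1.2  7. ] Tz [-0.33  0.2   0.3 ] yaw 79.44 pos [0.4786 0.2076 0.0578] 78.84150981903076 10.0
```

```bash
for i in 1 2 3 4; do python3 -m inch '[[0,[0,0,0.1],3]]'>/dev/null; python3 st.py; done
```

```text
F [-1.4 -2.   9.2] Tz [-0.49  0.22  0.43] yaw 76.43 pos [0.4787 0.2076 0.0577] 79.10910844802856 10.1
F [-2.2 -2.   9.8] Tz [-0.48  0.3   0.49] yaw 73.42 pos [0.4787 0.2076 0.0578] 79.25777077674866 10.2
F [-1.1 -2.4 10.5] Tz [-0.51  0.32  0.54] yaw 70.42 pos [0.4788 0.2076 0.0577] 79.41589593887329 10.3
F [-1.8 -2.9 12.2] Tz [-0.57  0.34  0.57] yaw 67.43 pos [0.4788 0.2075 0.0577] 79.58839774131775 10.4
```

```bash
python3 -m inch '[[0,[0,0,0],0],[0,[0,0,0],0]]'>/dev/null; python3 st.py
```

```text
F [-2.1 -2.7 11.1] Tz [-0.62  0.36  0.41] yaw 67.52 pos [0.4788 0.2075 0.0577] 79.33855891227722 10.6
```

```bash
for i in 1 2 3; do python3 -m inch '[[0,[0,0,0],0.5]]'>/dev/null; python3 st.py; done
```

```text
F [-1.6 -2.5 11. ] Tz [-0.56  0.37  0.55] yaw 67.04 pos [0.4788 0.2075 0.0577] 79.52146410942078 10.7
F [-1.  -2.1 12.3] Tz [-0.57  0.33  0.68] yaw 66.53 pos [0.4788 0.2075 0.0577] 79.54403758049011 10.8
F [-1.2 -2.3 11.5] Tz [-0.55  0.26  0.55] yaw 66.04 pos [0.4788 0.2075 0.0577] 79.46027398109436 10.9
```

Even at very slow turning the torque is about 0.55 N m, including some drag from the grip's down-press. The travel limits the clamp to 61 N at most, so it is firm and not forced. I'll release.

```bash
python3 -m inch '[[15,[0,0,0],0],[30,[0,0,0],0],[40,[0,0,0],0],[40,[0,0,0],0],[40,[0,0,-15],0],[40,[0,0,-40],0],[40,[0,0,-40],0],[40,[0,0,-15],0],[40,[0,0,0],0],[40,[0,0,0],0]]'; python3 - <<'E'
from h import *
T=wristpose(); p,d=eyes.capture("wrist"); np.savez("w4.npz",T=T,p=p); cv2.imwrite("pics/w4.png",p[:,:,::-1])
E
```

```text
clock: 11.9
position: [0.4774, 0.2072, 0.1653]
tool_rot: [-3.142, 0.0, 1.151]
ft_force: [-0.9, 0.1, -1.1]
grip_width: 0.471
finger_force: 0.0
```

View pics/w4.png

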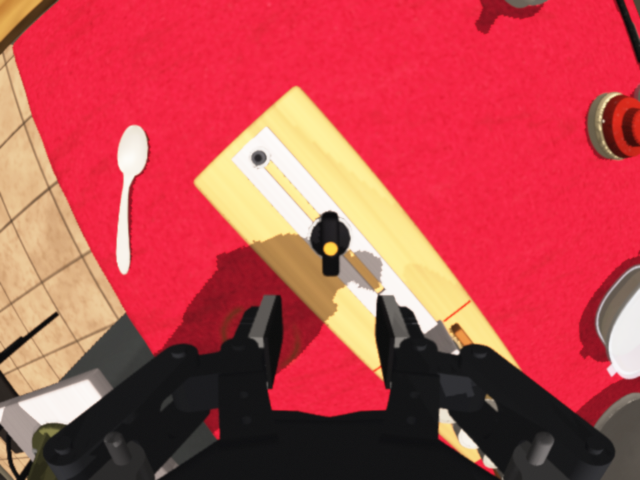

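The knob bar now sits about 40° from the rack axis, at (330,245), in line with the tool, and everything is in place. I'll move clear and check with the top camera.

```bash
python3 -m inch '[[40,[10,0,-20],0],[40,[20,20,-30],0],[40,[20,-40,-20],0],[40,[30,-40,0],0],[40,[40,-30,0],0],[40,[40,-10,0],0],[40,[10,0,0],0],[40,[0,0,0],0],[40,[0,0,0],0]]'; python3 - <<'E'
from h import *
p,d=eyes.capture("top"); x=cv2.resize(p[245:365,135:375],None,fx=3.3,fy=3.3,interpolation=cv2.INTER_CUBIC); cv2.imwrite("pics/top3.png",x[:,:,::-1])
E
```

```text
clock: 12.85
position: [0.455, 0.402, 0.2343]
tool_rot: [-3.141, 0.003, 1.151]
ft_force: [-0.6, -0.1, 0.1]
grip_width: 0.47
finger_force: 0.0
```

View pics/top3.png

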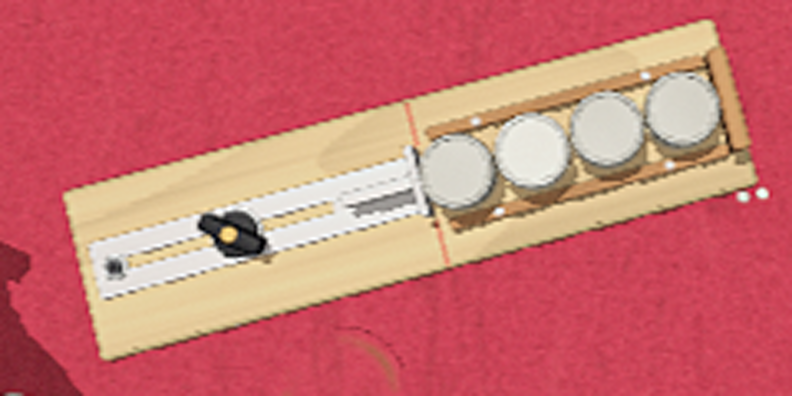

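The stop's face is at the red line (crop 408–447, 102–263) and touches the front jar. The four jars stand upright and in contact, and the knob has turned clockwise. Handing in.

```bash
python3 -c "
from station import ticket
print(ticket.close_job())"
```

```text
the job is handed in; nothing more can be done
None
```

The stop's face is at the red line (within about 1 mm by camera), the four jars are upright and in contact, the knob is clamped at about 0.5 N m (a little over your 0.4; clamp force at most 61 N by turn angle), peak push was about 10 N, and the job is handed in with the robot clear.

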